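Size fresh soap bars under the bridge of a fence jig

ROBOT

A 6-joint arm with a two-finger parallel gripper is mounted at the origin on the work surface. World frame = base frame: x ahead of the robot, y to its left, z up, the work surface at z = 0. Lengths are in mm, angles in rad, forces in N, time in s.
With the tool pointing down it reaches from about 350 to 925 mm from the base axis. Payload 6.4 kg.
Tool frame: the origin (TCP) lies on the front face of the gripper's body, between the roots of the fingers; the fingertips stand 97 mm ahead of it and the grasp point (between the pads) lies 78 mm ahead of it (robot.tcp_to_tips is the distance from the TCP to the fingertips, in mm); z points along the fingers, y is the line along which they close (so a half turn about z gives the same grasp; the last joint's range is limited). The gripper opens to 94 mm and grips with 3 to 60 N. Pads are 16 mm wide; open, the fingers measure 119 mm over their backs; the gripper's body (75 mm by 177 mm) begins 78 mm behind the grasp point.
Start: joints at [1.002, 0.245, 1.558, -0, 1.339, -0.174], TCP at [250.004, 600.011, 302.655] pointing down, gripper open.
Joint ranges: [-3.13, 3.13], [-1.02, 2.26], [0.13, 2.54], [-0.95, 4.09], [0.21, 2.88], [-2.74, 2.74]. Speed limits (rad/s): [2.57, 2.57, 3.14, 3.14, 3.14, 3.14].

INTERFACE

Orientations are given as [roll, pitch, yaw] about the fixed x, y, z axes, in that order (R = Rz(yaw) Ry(pitch) Rx(roll)).
In Python, from workcell import robot gives the robot as it stands.
- The arm moves only by the tool step_arm, never from a script. Its argument "plan" is a list of rows, each a list of 7 numbers: the opening, from 0 (shut) to 1 (fully open), then the shift along the tool's x, y, z in m, then the turn, a rotation vector about the tool's x, y, z in rad. In form: [[hand, dx, dy, dz, rx, ry, rz], ...]. A call has 1 to 5 rows; each row shifts and turns the commanded pose from where the row before left it, along the tool's axes as they then stand; what a row does not reach is not made up. A row lasts 1/8 s, in which the tool goes at most 62.5 mm and 10.7 degrees, less where a joint would pass 70% of its speed; a pose out of reach is approached as far as the arm can. A call with a gripper value outside its range is refused whole. The fingers move at their own pace and stop on an object; "newtons" is the grip in N (left out, the last holds). Time passes only in rows, so rows that do not move let the fingers close. It gives the time, the measured TCP pose, the force, the opening and the grip force at its end, in the units of the state.
- robot.observe(): the state, without advancing time (a new reading comes with each control period).
- robot.get_image(name): name is "side" or "top" or "wrist"; returns a dict with "img" (480x640x3 uint8, red, green, blue), "depth" (480x640 float32, mm along the optical axis (not along the pixel's ray), 0 where there is no reading), "mtx" (3x3 intrinsics, pixels), "k1" (the pictures are not rectified: a ray, as slopes to the right and down, at radius r is drawn at 1 + k1 r^2 times it, then the intrinsics apply), "R" (3x3) and "t" (3): a world point X has camera coordinates R X + t. Camera axes: x right, y down, z forward; pixel columns grow to the right and rows downward; lengths in mm; the calibration is good to about 2 mm. A picture is of the moment at which its call begins.
- robot.job_done(): hands the job in; it is judged then, once.
The state is a dict: "t": time; "joint_positions": joint angles; "qvel": joint speeds; "joint_efforts": joint torques, N m; "ee_pos": TCP position; "tool_rot": TCP orientation; "wrist_force": force on the tool from outside, world axes, zero at the start; "moment": the same for the moment, N m; "width": finger opening in mm; "finger_force": force on a finger pad.
Only numpy, scipy, OpenCV 4.12 (cv2) and the standard library are available. Lean on these libraries where they do the work, as an engineer would, in place of code of your own. Each camera call takes 0.05 s, during which the arm holds its last target. There are 200 camera calls.

TASK

Set the jig's black sleeve to 5, line the fresh soap bars from the rack up end to end on the jig's infeed with their long sides along the aluminium fence, and then, holding the red-handled push stick, feed them flush along the fence under the orange bridge until every bar is completely past it. Handle the bars gently so that they do not dent; at and beyond the bridge only the push stick (or another bar) may touch them. Leave the bars lying flat in the lane against the fence with the sleeve still at 5, lay the push stick back on its cork mat, lengthwise, and leave the other things on the table alone.

Things in the scene. Friction and masses are not known exactly. Their poses are not given: they have to be found in the camera images.
- jig: Fixed jig. Origin at table level under the bridge's middle; +y = feed (infeed y<0), +x = towards the fence. Wooden lane 12 mm thick, x -50..50, y -290..250 mm. Aluminium fence along all of it: face at x=30, 18 mm thick, top 26 mm above the table. Dark post 22 x 30 x 62 mm high at x=67, y=0; bridge top at most 64 mm above the table. Side board, 12 mm, with the sleeve at x=112, y=75.
- lane (a point): Point in the jig's frame on the lane surface (12 mm above the table), on the fence face line, straight under the bridge. Axes as the jig's: x into the fence, y feed direction, z up. A bar flush with the fence has its origin at x=-24 mm here.
- bridge (a joint): Height in m (0 to 0.015) of the orange bridge beam (16 mm along the feed, 14 mm thick, across the whole lane at jig y=0). Its underside is 23 mm above the lane plus this value; the sleeve lifts it 3 mm a number: 35 mm at 5. It is not moved by hand.
- sleeve (a joint): Angle (rad) of the black ribbed sleeve, growing anticlockwise from above. Detents 0.5236 apart: 1 at 0, 2 at 0.524, 3 at 1.047, 4 at 1.571, 5 at 2.094, 6 at 2.618 (stops at 1 and 6). Its red pointer points along jig direction -1.309 + this value (from jig +x to +y), at radial rows of 1 to 6 black dots. Turns with about 0.05 N m and settles in the nearest detent when let go.
- sleeve_top (a point): Centre of the sleeve's flat top, 66 mm above the table, at jig x=112, y=75 mm. The sleeve is 40 mm in diameter and 44 mm tall, on a 52 mm wide seat whose top is 22 mm above the table; grip it across its diameter from above, at any yaw.
- rack: Fixed flat wooden curing rack, 80 x 370 x 8 mm, long along its y, no walls; the bars lie on it at the start. Origin under its centre.
- mat: Fixed cork mat, 110 x 240 x 3 mm, long along its y; home of the push stick. Origin under its centre.
- stick: Loose push stick, 120 g, both ends alike: wooden sole 40 (x) x 200 (y) x 14 mm with flat square ends and sides that push, and centred on it a red upright grip fin 16 (x) x 100 (y) mm, its top 55 mm above the sole's underside. Origin at the centre of the underside. Grip the fin across x from above.
- bar1: Loose white fresh soap bar, 48 (x) x 56 (y) x 32 (z) mm, about 110 g; origin at the centre of its underside. Three or four bars are there. Soft: it dents when squeezed with more than 20 N a side or pressed with the stick by more than 30 N; 10 N a side holds it well.
- bar2: Loose lavender fresh soap bar, 48 (x) x 56 (y) x 32 (z) mm, about 110 g; origin at the centre of its underside. Three or four bars are there. Soft: it dents when squeezed with more than 20 N a side or pressed with the stick by more than 30 N; 10 N a side holds it well.
- bar3: Loose honey-coloured fresh soap bar, 48 (x) x 56 (y) x 32 (z) mm, about 110 g; origin at the centre of its underside. Three or four bars are there. Soft: it dents when squeezed with more than 20 N a side or pressed with the stick by more than 30 N; 10 N a side holds it well.
- bar4: Loose sage-green fresh soap bar, 48 (x) x 56 (y) x 32 (z) mm, about 110 g; origin at the centre of its underside. Three or four bars are there. Soft: it dents when squeezed with more than 20 N a side or pressed with the stick by more than 30 N; 10 N a side holds it well.
- swingtop: Loose swing-top bottle of white base, 72 mm wide, 245 mm tall; origin at its underside. To be left alone.
- papercup: Loose paper cup, 76 mm wide, 80 mm tall; origin at its underside. To be left alone.
- tub: Loose white open tub, 110 x 160 x 45 mm; origin at its underside. To be left alone.
- jar: Loose amber jar with a brass lid, 70 mm wide, 90 mm tall; origin at its underside. To be left alone.
- brush: Loose wooden brush lying along its x; origin at its underside. To be left alone.
- notepad: Loose yellow notepad, 100 x 140 x 12 mm; origin at its underside. To be left alone.
- tin: Loose round brass tin, 60 mm wide, 35 mm tall; origin at its underside. To be left alone.
Mind the look-alikes: they are no part of the job. Leave any blue or purple look-alike of the bar2 alone.

How it is judged:
By the outcome, as a careful person would: the job done as asked, in the order asked, and still so for the second after the job is handed in, with the robot touching nothing.
Of bar1, bar2, bar3, bar4 only 3 to 4 are there at a start; the rules pass over those that are not, and their reading is None.
At some moment in a run one of stick may be knocked a few centimetres aside while the robot is not near it.
Once in a run the grip may slacken for a moment while it holds something.
It also fails if it takes over 208 s, if anything falls off the work surface, if the arm or the gripper's body presses on something with over 40 N, if the wrist force passes 120 N, or if a joint passes its speed limit or range.

## Working session

There is one attempt and no reset: what is moved stays moved. The work goes in short steps, Python scripts to look and compute and a tool call to move; the robot and the scene stay as the last step left them, time stands still between calls to the robot, and variables do not carry over. Pictures are saved under pics/ and viewed, at most 14 in all, crops included, and the job is handed in when it is done.

Besides the shell and the picture viewer there is one more tool, called as name(argument=value, ...), one argument or row to a line, values as JSON. step_arm: Moves the arm, as the interface text tells. Its arguments: {"type":"object","properties":{"plan":{"type":"array","items":{"type":"array","items":{"type":"number"}}},"newtons":{"type":"number"}},"required":["plan"]}

```bash
mkdir -p pics; ls
cat > h.py <<'E'
import numpy as np, cv2
from workcell import robot
def cap(n):
    d=robot.get_image(n); np.savez('%s.npz'%n,**d); return d
def load(n): return dict(np.load('%s.npz'%n))
def ray(d,u,v):
    K=d['mtx'];x=(u-K[0,2])/K[0,0];y=(v-K[1,2])/K[1,1]
    rd=np.hypot(x,y);r=rd
    for _ in range(20): r=rd/(1+d['k1']*r*r)
    s=r/rd if rd>1e-9 else 1
    c=np.array([x*s,y*s,1.]); R=d['R'];return -R.T@d['t'],R.T@c
def plane(d,u,v,z):
    o,r=ray(d,u,v);return o+r*(z-o[2])/r[2]
def dep(d,u,v):
    o,r=ray(d,u,v);return o+r*d['depth'][int(round(v)),int(round(u))]
def proj(d,X):
    c=d['R']@np.asarray(X,float)+d['t'];x,y=c[:2]/c[2];s=1+d['k1']*(x*x+y*y);K=d['mtx']
    return K[0,0]*x*s+K[0,2],K[1,1]*y*s+K[1,2]
def save(d,n): cv2.imwrite('pics/%s.png'%n,d['img'][:,:,::-1])
E
python3 - <<'E'
from h import *
for n in('top','side'):
    d=cap(n);save(d,n+'0');print(n,-d['R'].T@d['t'],d['mtx'][0,0],d['k1'])
print(robot.observe())
E
```

```text
pics
top [ 466.4841888    19.09613005 1565.72226339] 466.4358077795299 0.031103707467881846
side [ 470.82365505 1235.14744599  738.65835165] 568.4989814709054 -0.01414782867117361
{'t': 0.1, 'joint_positions': array([ 1.00189762e+00,  2.45743171e-01,  1.55887957e+00,  5.00605643e-05,
        1.33866546e+00, -1.74117038e-01]), 'qvel': array([ 4.36451270e-04, -1.06630916e-03, -4.69347360e-03,  7.79117575e-04,
       -2.14576171e-04, -1.75521284e-05]), 'joint_efforts': array([-5.22904375e-04, -4.16910231e+01, -3.15526772e+01,  6.86305342e-02,
        3.08892620e-02, -7.11504140e-05]), 'ee_pos': array([249.79093892, 599.69136557, 301.66281733]), 'tool_rot': array([-3.13993117e+00, -3.41696984e-04,  2.74679914e+00]), 'wrist_force': array([-0.23229862, -0.54052987, -0.05227658]), 'moment': array([0.03409418, 0.03711524, 0.0288534 ]), 'finger_force': 0.0, 'width': 94.23281247796807}
```

View pics/top0.png

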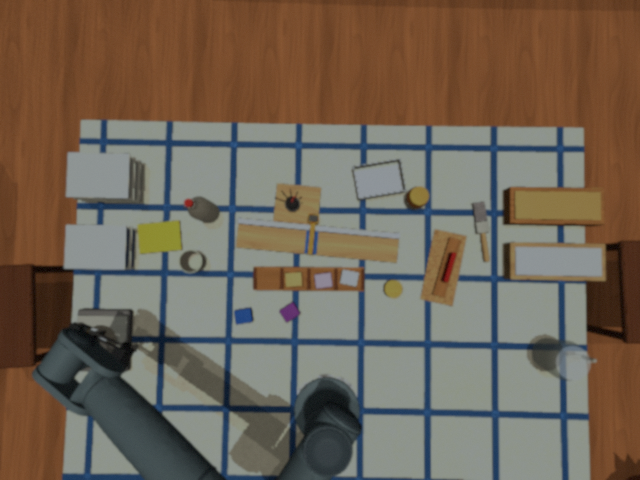

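View pics/side0.png

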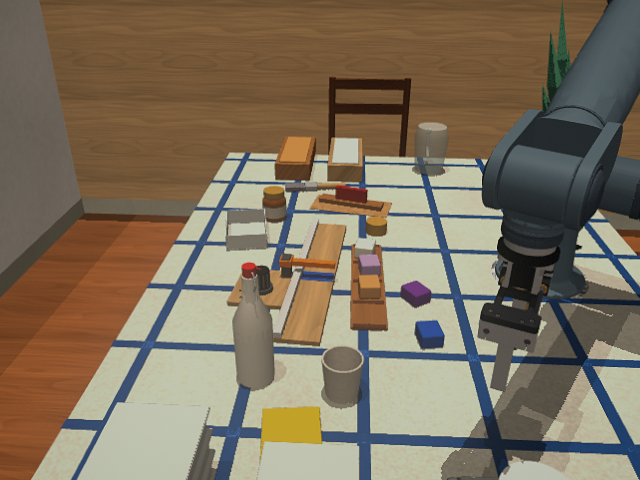

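The top view shows the jig with its bridge at (312,240), fence on the upper side, infeed to the right and sleeve at (291,203). The rack holds three bars: honey (293,279), lavender (323,280) and white (350,277). The stick is on its mat at (447,267), and the look-alikes are at (244,315) and (290,312).

Run:
```python
from h import *
d=load('top')
for n,u,v,z in [('honey',293,279,40),('lav',323,280,40),('white',350,277,40),('sleeve',292,203,66),('laneUL',237,247,12),('laneR-bot',397,262,12),('fenceL',240,221,26),('fenceR',398,237,26),('bridge',312,240,60),('stickfin',449,267,55),('rackL',254,279,8),('rackR',364,279,8),('mat',447,267,3)]:
    print(n,plane(d,u,v,z).round(0),dep(d,u,v).round(0))
d=cap('wrist');save(d,'w0');print('wristcam',-d['R'].T@d['t'],d['R'].round(2),d['mtx'][0,0])
```

```text
honey [427. 115.  40.] [427. 115.  40.]
lav [426.  17.  40.] [426.  17.  42.]
white [437. -71.  40.] [437. -70.  42.]
sleeve [673. 122.  66.] [674. 122.  63.]
laneUL [530. 306.  12.] [530. 309.  -3.]
laneR-bot [ 489. -228.   12.] [ 490. -230.   -1.]
fenceL [616. 296.  26.] [615. 295.  32.]
fenceR [ 572. -228.   26.] [ 572. -227.   31.]
bridge [555.  55.  60.] [555.  55.  50.]
stickfin [ 476. -388.   55.] [ 476. -389.   52.]
rackL [424. 247.   8.] [424. 247.  11.]
rackR [ 431. -119.    8.] [ 431. -119.    4.]
mat [ 476. -396.    3.] [ 476. -380.   62.]
wristcam [174.6002175  631.23457086 384.28194715] [[ 0.39  0.92 -0.  ]
 [ 0.89 -0.37  0.28]
 [ 0.26 -0.11 -0.96]] 334.7488292520682
```

step_arm(
  plan=[
    [1,0,0,0,0,0,0.18],
    [1,0,0,0,0,0,0.18],
    [1,0,0,0,0,0,0.18],
    [1,0,0,0,0,0,0.18],
    [1,0,0,0,0,0,0.18],
  ],
)

```text
t: 0.78
ee_pos: [249.9, 599.8, 302.2]
tool_rot: [-3.141, 0.001, 1.841]
wrist_force: [0.5, 0.6, 0.2]
width: 94.0
finger_force: 0.0
```

step_arm(
  plan=[
    [1,0,0,0,0,0,0.18],
    [1,0,0,0,0,0,0.18],
    [1,-0.04,0.02,-0.01,0,0,0],
    [1,-0.04,0.02,-0.01,0,0,0],
    [1,-0.04,0.02,-0.01,0,0,0],
  ],
)

```text
t: 1.4
ee_pos: [299.9, 474.1, 332.5]
tool_rot: [-3.141, 0.001, 1.487]
wrist_force: [0.5, 0.0, 0.7]
width: 93.6
finger_force: 0.0
```

step_arm(
  plan=[
    [1,-0.04,0.02,-0.01,0,0,0],
    [1,-0.04,0.02,0,0,0,0],
    [1,-0.04,0.02,0,0,0,0],
    [1,-0.04,0.02,0,0,0,0],
    [1,-0.04,0.02,0,0,0,0],
  ],
)

```text
t: 2.02
ee_pos: [382.8, 266.3, 342.5]
tool_rot: [-3.142, 0.0, 1.487]
wrist_force: [-0.3, -0.4, 0.1]
width: 93.7
finger_force: 0.0
```

step_arm(
  plan=[
    [1,-0.04,0.02,0,0,0,0],
    [1,-0.04,0.02,0,0,0,0],
    [1,-0.04,0.02,0,0,0,0],
    [1,-0.04,0.02,0,0,0,0],
    [1,-0.02,0.01,0,0,0,0],
  ],
)

```text
t: 2.65
ee_pos: [457.5, 78.9, 342.5]
tool_rot: [-3.141, 0.0, 1.485]
wrist_force: [0.7, 0.0, 0.5]
width: 93.6
finger_force: 0.0
```

Run:
```python
from h import *
d=cap('wrist');save(d,'w1');o=robot.observe();print(o['t'],o['ee_pos'],o['tool_rot'])
np.savez('w1.npz',**d)
```

```text
2.7 [458.11654001  77.74687106 342.44727299] [3.14149073e+00 1.32093324e-03 1.48340893e+00]
```

View pics/w1.png

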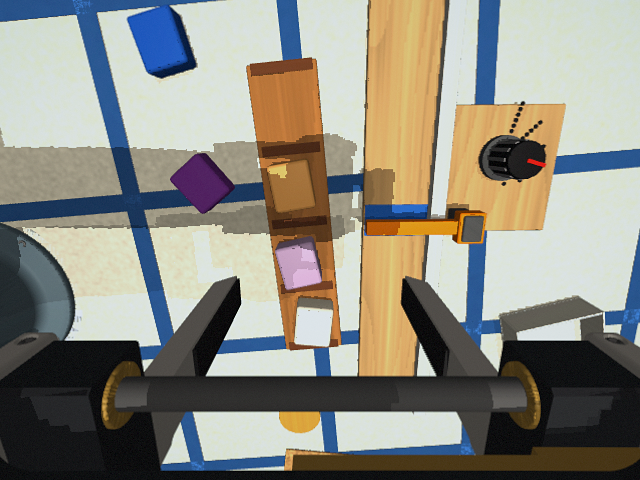

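The wrist view shows the sleeve's red pointer at (536,162) pointing at about -0.25 rad, so it stands at 3. Bars are at (290,187), (298,264) and (314,322), and the bridge is at (425,228).

```bash
cat >> h.py <<'E'
def cloud(d):
    h,w=d['depth'].shape;K=d['mtx'];u,v=np.meshgrid(np.arange(w),np.arange(h))
    p=np.stack([u,v],-1).reshape(-1,1,2).astype(np.float64)
    D=np.array([float(d['k1']),0,0,0])
    n=cv2.undistortPoints(p,K,D).reshape(h,w,2)
    c=np.dstack([n,np.ones((h,w))])*d['depth'][...,None]
    P=(c-d['t'])@d['R']; P[d['depth']<=0]=np.nan; return P
def rect(P,m):
    q=P[m][:,:2].astype(np.float32);return cv2.minAreaRect(q)
def big(m):
    n,l,s,c=cv2.connectedComponentsWithStats(m.astype(np.uint8));k=1+np.argmax(s[1:,4]);return l==k
E
python3 - <<'E'
from h import *
d=load('w1');P=cloud(d);hsv=cv2.cvtColor(d['img'],cv2.COLOR_RGB2HSV)
for n,u,v in [('honey',300,190),('lav',298,264),('white',314,328),('rack',285,110),('lane',400,120),('fence',452,60),('bridge',425,228),('sleeve',515,155),('board',480,115),('post',472,228)]:
    print(n,P[v,u].round(1),hsv[v,u])
Z=P[...,2]
for n,u,v in [('honey',300,190),('lav',298,264),('white',314,328)]:
    m=np.zeros(Z.shape,bool);m[v-45:v+45,u-45:u+45]=1
    h0=hsv[v,u].astype(int);
    m&=(abs(Z-Z[v,u])<6)
    m=big(m); print(n,m.sum(),np.nanmedian(Z[m]),rect(P,m))
m=(Z>55)&(Z<75);m[:,:480]=0;m[:110]=0;m[200:]=0;m[:,560:]=0;m=big(m);print('sleeve',m.sum(),np.nanmedian(Z[m]),cv2.minEnclosingCircle(P[m][:,:2].astype(np.float32)))
m=(hsv[...,0]<8)|(hsv[...,0]>172);m&=(hsv[...,1]>180)&(hsv[...,2]>120);m[:,:500]=0;m[200:]=0;m[:100]=0
v,u=np.nonzero(m);a=np.array([plane(d,x,y,66)[:2] for x,y in zip(u,v)]);print('ptr',len(a),a.mean(0));l=cv2.fitLine(a.astype(np.float32),2,0,.01,.01).ravel();print(l,np.arctan2(l[1],l[0]))
# fence top edge points
for v in (20,100,180): 
    print([ (u,P[v,u].round(0).tolist()) for u in range(430,478,4)])
E
```

```text
honey [437.7 111.4  39.8] [ 16 162 164]
lav [426.1  22.5  41.9] [154  48 198]
white [437.3 -67.6  40.4] [102  14 233]
rack [427.6 201.    7.9] [ 14 172 184]
lane [559.7 178.3  11.8] [ 20 125 221]
fence [612.5 233.1  27.3] [ 86   8 225]
bridge [575.7  58.5  56.3] [ 19 223 223]
sleeve [665.3 131.4  66.3] [ 8 28 36]
board [651.6 175.6  12.3] [ 20 125 219]
post [626.   55.6  62.3] [30  6 87]
honey 2017 40.30122156358003 ((427.4775695800781, 115.82842254638672), (48.12499237060547, 56.09516143798828), 4.901675701141357)
lav 1639 40.25837828036106 ((425.5519104003906, 18.91646385192871), (48.15999984741211, 55.7792854309082), 8.37903881072998)
white 1423 40.180411455372294 ((436.088623046875, -66.00819396972656), (55.88719177246094, 48.11832046508789), 79.75421142578125)
sleeve 1418 66.22201075316437 ((676.9240112304688, 125.91595458984375), 21.30534553527832)
ptr 81 [687.93731461 121.80949414]
[ 9.41294670e-01 -3.37586045e-01  6.87937317e+02  1.21809494e+02] -0.3443512
[(430, [593.0, 276.0, 14.0]), (434, [598.0, 276.0, 12.0]), (438, [602.0, 275.0, 13.0]), (442, [606.0, 275.0, 12.0]), (446
[... 219 characters left out ...]
1.0])]
[(430, [594.0, 197.0, 13.0]), (434, [599.0, 196.0, 12.0]), (438, [601.0, 195.0, 18.0]), (442, [603.0, 194.0, 26.0]), (446, [607.0, 194.0, 27.0]), (450, [612.0, 194.0, 26.0]), (454, [616.0, 193.0, 26.0]), (458, [631.0, 195.0, 0.0]), (462, [635.0, 195.0, 0.0]), (466, [639.0, 194.0, 2.0]), (470, [645.0, 194.0, -0.0]), (474, [649.0, 193.0, 1.0])]
[(430, [594.0, 107.0, 15.0]), (434, [595.0, 108.0, 27.0]), (438, [600.0, 107.0, 26.0]), (442, [604.0, 107.0, 27.0]), (446, [609.0, 106.0, 26.0]), (450, [619.0, 104.0, 13.0]), (454, [624.0, 103.0, 11.0]), (458, [628.0, 103.0, 14.0]), (462, [634.0, 103.0, 12.0]), (466, [638.0, 102.0, 13.0]), (470, [643.0, 102.0, 13.0]), (474, [648.0, 101.0, 12.0])]
```

Run:
```python
from h import *
d=load('w1');P=cloud(d);Z=P[...,2];hsv=cv2.cvtColor(d['img'],cv2.COLOR_RGB2HSV)
m=(Z>24)&(Z<29)&(P[...,0]>575)&(P[...,0]<640)&(hsv[...,1]<40);m[210:]=0;m=big(m);print('fence',m.sum(),rect(P,m))
r=rect(P,m);pts=P[m][:,:2]
m=(Z>58)&(Z<72);m[:,:480]=0;m[:110]=0;m[200:]=0;m[:,560:]=0;m=big(m);c=cv2.fitEllipse(cv2.convexHull(P[m][:,:2].astype(np.float32)));print('sleeve',c)
s=np.array(c[0])
m=(hsv[...,0]>8)&(hsv[...,0]<22)&(hsv[...,1]>200)&(Z>45)&(Z<58)&(P[...,0]>520)&(P[...,0]<600);print('bridge',m.sum(),rect(P,m))
m=(Z>9)&(Z<15)&(P[...,0]>500)&(P[...,0]<590)&(P[...,1]>80);print('lane',rect(P,m))
```

```text
fence 3466 ((608.4970092773438, 180.26394653320312), (216.825439453125, 18.913578033447266), 85.53814697265625)
sleeve ((676.8311767578125, 125.81971740722656), (41.046966552734375, 41.806495666503906), 112.49079132080078)
bridge 1040 ((560.2403564453125, 59.996707916259766), (16.088088989257812, 80.64720153808594), 85.38787841796875)
lane ((556.468505859375, 188.58770751953125), (221.28579711914062, 77.69236755371094), 87.0216064453125)
```

step_arm(
  plan=[
    [1,0.013,0.043,0.02,0,0,0],
    [1,0.013,0.043,0.02,0,0,0],
    [1,0.013,0.043,0.03,0,0,0],
    [1,0.014,0.043,0.03,0,0,0],
    [1,0.013,0.042,0.03,0,0,0],
  ],
)

```text
t: 3.32
ee_pos: [677.0, 129.7, 211.2]
tool_rot: [-3.141, -0.0, 1.487]
wrist_force: [0.1, -0.1, 1.7]
width: 93.8
finger_force: 0.0
```

step_arm(
  plan=[
    [0.7,0,0,0,0,0,0],
    [0.7,0,0,0,0,0,0],
    [0.7,0,0,0,0,0,0],
  ],
)

```text
t: 3.7
ee_pos: [675.8, 128.7, 215.2]
tool_rot: [3.138, -0.0, 1.487]
wrist_force: [-0.1, 0.4, 0.3]
width: 68.0
finger_force: 0.0
```

step_arm(
  plan=[
    [0.7,-0.003,0.001,0.02,0,0,0],
    [0.7,0,0,0.02,0,0,0],
    [0.7,0,0,0.02,0,0,0],
    [0.7,0,0,0.018,0,0,0],
    [0.7,0,0,0,0,0,0],
  ],
)

```text
t: 4.32
ee_pos: [675.4, 125.5, 131.8]
tool_rot: [-3.137, 0.0, 1.487]
wrist_force: [0.1, 0.3, 0.2]
width: 65.6
finger_force: 0.0
```

step_arm(
  newtons=25,
  plan=[
    [0.3,0,0,0,0,0,0],
    [0.3,0,0,0,0,0,0],
    [0.3,0,0,0,0,0,0],
    [0.3,0,0,0,0,0,0],
  ],
)

```text
t: 4.82
ee_pos: [676.8, 125.6, 135.6]
tool_rot: [3.141, -0.0, 1.487]
wrist_force: [-2.7, -1.1, 4.1]
width: 39.4
finger_force: 25.0
```

step_arm(
  plan=[
    [0.3,0,0,0,0,0,-0.11],
    [0.3,0,0,0,0,0,-0.11],
    [0.3,0,0,0,0,0,-0.11],
    [0.3,0,0,0,0,0,-0.11],
    [0.3,0,0,0,0,0,-0.11],
  ],
)

```text
t: 5.45
ee_pos: [676.9, 125.7, 135.6]
tool_rot: [3.141, 0.0, 2.041]
wrist_force: [-2.6, 0.1, 4.5]
width: 39.9
finger_force: 25.0
```

step_arm(
  plan=[
    [0.3,0,0,0,0,0,-0.11],
    [0.3,0,0,0,0,0,-0.11],
    [0.3,0,0,0,0,0,-0.11],
    [0.3,0,0,0,0,0,-0.11],
    [0.3,0,0,0,0,0,-0.06],
  ],
)

```text
t: 6.08
ee_pos: [676.9, 125.7, 135.6]
tool_rot: [3.141, 0.0, 2.539]
wrist_force: [-1.7, 0.6, 3.8]
width: 39.5
finger_force: 25.0
```

step_arm(
  plan=[
    [0.3,0,0,0,0,0,0],
    [0.3,0,0,0,0,0,0],
  ],
)

```text
t: 6.32
ee_pos: [677.0, 125.7, 135.6]
tool_rot: [3.141, 0.0, 2.536]
wrist_force: [-3.3, 0.2, 5.9]
width: 39.4
finger_force: 25.0
```

step_arm(
  plan=[
    [0.68,0,0,0,0,0,0],
    [0.68,0,0,0,0,0,0],
    [0.68,0,0,0,0,0,0],
    [0.68,0,0,-0.03,0,0,0],
    [0.68,0,0,-0.04,0,0,0],
  ],
)

```text
t: 6.95
ee_pos: [675.9, 125.4, 203.7]
tool_rot: [-3.14, -0.003, 2.536]
wrist_force: [0.5, 1.1, -0.3]
width: 64.0
finger_force: 0.0
```

step_arm(
  plan=[
    [1,0,0,-0.05,0,0,0],
    [1,0,0,-0.05,0,0,0],
    [1,0,0,0,0,0,0],
  ],
)

```text
t: 7.32
ee_pos: [678.6, 125.6, 310.7]
tool_rot: [3.136, 0.008, 2.537]
wrist_force: [1.0, 0.2, -0.5]
width: 90.7
finger_force: 0.0
```

Run:
```python
from h import *
d=cap('wrist');save(d,'w2');o=robot.observe();print(o['t'],o['ee_pos'],o['tool_rot'])
np.savez('w2.npz',**d)
```

```text
7.375 [677.4742095  125.55615803 307.13486993] [3.13892115 0.00374483 2.536638  ]
```

View pics/w2.png

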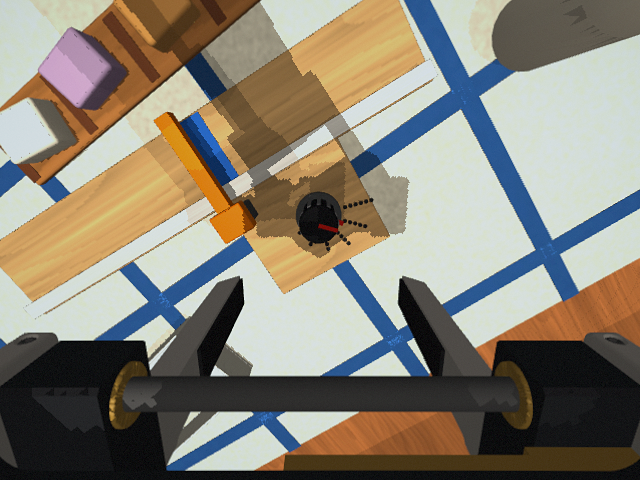

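The sleeve is at (320,220) with its red pointer towards the second-longest dot row (365,225); I'll check this numerically.

Run:
```python
from h import *
d=load('w2');P=cloud(d);Z=P[...,2];hsv=cv2.cvtColor(d['img'],cv2.COLOR_RGB2HSV)
W=np.zeros(Z.shape,bool);W[180:260,285:385]=1
m=W&(abs(Z-66)<4);m=big(m);c=cv2.fitEllipse(cv2.convexHull(P[m][:,:2].astype(np.float32)));print(c)
h=hsv[...,0];m=W&((h<8)|(h>172))&(hsv[...,1]>170)&(hsv[...,2]>90);m=big(m);v,u=np.nonzero(m);print(len(u),u.min(),u.max(),v.min(),v.max())
a=np.array([plane(d,x,y,66)[:2] for x,y in zip(u,v)])
l=cv2.fitLine(a.astype(np.float32),2,0,.01,.01).ravel();g=a.mean(0)-c[0]
print('line',np.arctan2(l[1],l[0])+.079,'from centre',np.arctan2(g[1],g[0])+.079,np.hypot(*g),'want .785')
mb=(h>8)&(h<22)&(hsv[...,1]>200)&(Z>45)&(Z<80);mb[:,:150]=0;mb[:,260:]=0;print('bridge top z',np.nanmedian(Z[mb]),mb.sum())
```

```text
((677.5506591796875, 125.53966522216797), (39.13553237915039, 39.44694519042969), 167.33834838867188)
75 318 337 224 231
line 0.7664547 from centre 0.7186697807244368 10.18264286811294 want .785
bridge top z 61.67808817343525 3259
```

step_arm(
  plan=[
    [1,0,0,0,0,0,0.176],
    [1,0,0,0,0,0,0.176],
    [1,0,0,0,0,0,0.176],
    [1,0,0,0,0,0,0.176],
    [1,0,0,0,0,0,0.177],
  ],
)

```text
t: 8.0
ee_pos: [675.9, 125.4, 301.6]
tool_rot: [-3.137, -0.0, 1.65]
wrist_force: [0.9, -0.6, -0.7]
width: 94.0
finger_force: 0.0
```

step_arm(
  plan=[
    [1,0.002,-0.04,0.01,0,0,0],
    [1,0.002,-0.05,0.02,0,0,0],
    [1,0.003,-0.06,0.027,0,0,0],
    [1,0.002,-0.06,0.03,0,0,0],
    [1,0.002,-0.04,0.02,0,0,0],
  ],
)

```text
t: 8.62
ee_pos: [429.9, 115.5, 197.4]
tool_rot: [-3.136, -0.0, 1.656]
wrist_force: [0.7, 0.0, 0.1]
width: 93.9
finger_force: 0.0
```

step_arm(
  plan=[
    [1,0,0,0,0,0,0],
    [1,0,0,0,0,0,0],
    [1,0,0,0,0,0,0],
  ],
)

```text
t: 9.0
ee_pos: [435.4, 115.5, 201.9]
tool_rot: [3.14, 0.0, 1.656]
wrist_force: [-0.7, 0.5, 1.0]
width: 94.0
finger_force: 0.0
```

step_arm(
  plan=[
    [1,0.001,-0.008,0.02,0,0,0],
    [1,0,0,0.03,0,0,0],
    [1,0,0,0.02,0,0,0],
    [1,0,0,0.01,0,0,0],
    [1,0,0,0,0,0,0],
  ],
)

```text
t: 9.62
ee_pos: [426.3, 115.9, 121.0]
tool_rot: [-3.141, -0.0, 1.656]
wrist_force: [-0.9, 0.0, -0.6]
width: 94.1
finger_force: 0.0
```

step_arm(
  plan=[
    [1,0,0,0,0,0,0],
    [1,0,0,0,0,0,0],
  ],
)

```text
t: 9.88
ee_pos: [426.5, 115.9, 122.0]
tool_rot: [3.14, 0.0, 1.656]
wrist_force: [-0.4, -0.5, -0.7]
width: 94.2
finger_force: 0.0
```

step_arm(
  newtons=10,
  plan=[
    [0.4,0,0,0,0,0,0],
    [0.4,0,0,0,0,0,0],
    [0.4,0,0,0,0,0,0],
    [0.4,0,0,0,0,0,0],
    [0.4,0,0,0,0,0,0],
  ],
)

```text
t: 10.5
ee_pos: [425.8, 115.9, 121.1]
tool_rot: [3.141, -0.0, 1.656]
wrist_force: [-0.5, 0.1, -1.0]
width: 47.6
finger_force: 10.0
```

step_arm(
  plan=[
    [0.4,0,0,-0.01,0,0,0],
    [0.4,0,0,-0.015,0,0,0],
    [0.4,0,0,0,0,0,0],
  ],
)

```text
t: 10.88
ee_pos: [426.9, 116.0, 147.9]
tool_rot: [3.138, 0.0, 1.656]
wrist_force: [0.8, 0.4, 0.1]
width: 48.0
finger_force: 10.0
```

step_arm(
  plan=[
    [0.4,0,0,-0.02,0,0,0.082],
    [0.4,-0.005,0.01,-0.01,0,0,0.082],
    [0.4,-0.03,0.01,0,0,0,0],
    [0.4,-0.04,0.01,0,0,0,0],
    [0.4,-0.03,0.01,0,0,0,0],
  ],
)

```text
t: 11.5
ee_pos: [457.9, 7.6, 176.2]
tool_rot: [3.141, 0.0, 1.491]
wrist_force: [-0.8, 0.6, -1.5]
width: 48.0
finger_force: 10.0
```

step_arm(
  plan=[
    [0.4,0,0.02,0,0,0,0],
    [0.4,0,0.03,0,0,0,0],
    [0.4,0,0.03,0.01,0,0,0],
    [0.4,0,0.02,0.02,0,0,0],
    [0.4,0,0,0,0,0,0],
  ],
)

```text
t: 12.12
ee_pos: [557.2, 1.0, 144.5]
tool_rot: [-3.138, -0.0, 1.492]
wrist_force: [-0.8, -0.8, -1.0]
width: 48.0
finger_force: 10.0
```

step_arm(
  plan=[
    [0.4,0,0,0,0,0,0],
    [0.4,0,0,0,0,0,0],
  ],
)

```text
t: 12.38
ee_pos: [557.2, 1.1, 146.9]
tool_rot: [3.141, 0.0, 1.492]
wrist_force: [0.3, -0.1, -1.8]
width: 47.8
finger_force: 10.0
```

step_arm(
  plan=[
    [0.4,-0.001,0,0.01,0,0,0],
    [0.4,0,0,0.008,0,0,0],
    [0.4,0,0,0.003,0,0,0],
    [0.4,0,0,0,0,0,0],
    [0.4,0,0,0,0,0,0],
  ],
)

```text
t: 13.0
ee_pos: [557.3, 0.0, 125.0]
tool_rot: [-3.141, -0.0, 1.492]
wrist_force: [-2.2, -0.3, -0.0]
width: 48.4
finger_force: 10.0
```

step_arm(
  plan=[
    [0.4,0,0.001,0,0,0,0],
    [0.4,0,0.001,0,0,0,0],
    [0.4,0,0.001,0,0,0,0],
    [0.4,0,0,0,0,0,0],
  ],
)

```text
t: 13.5
ee_pos: [560.5, -0.2, 125.0]
tool_rot: [-3.142, 0.0, 1.492]
wrist_force: [-0.4, -0.4, 0.4]
width: 47.7
finger_force: 10.0
```

step_arm(
  plan=[
    [0.4,0,0.001,0,0,0,0],
    [0.4,0,0,0,0,0,0],
  ],
)

```text
t: 13.75
ee_pos: [560.8, -0.3, 125.0]
tool_rot: [-3.139, 0.0, 1.492]
wrist_force: [-4.8, 1.3, 4.3]
width: 48.0
finger_force: 10.0
```

step_arm(
  plan=[
    [0.4,0,0.001,0,0,0,0],
    [0.4,0,0,0,0,0,0],
  ],
)

```text
t: 14.0
ee_pos: [561.0, -0.3, 124.9]
tool_rot: [-3.136, 0.0, 1.492]
wrist_force: [-8.6, -0.3, 7.1]
width: 47.9
finger_force: 10.0
```

step_arm(
  plan=[
    [0.4,0,-0.001,0,0,0,0],
    [1,0,0,0,0,0,0],
    [1,0,0,0,0,0,0],
    [1,0,0,0,0,0,0],
    [1,0,0,0,0,0,0],
  ],
)

```text
t: 14.62
ee_pos: [561.6, -0.4, 125.1]
tool_rot: [3.141, -0.0, 1.492]
wrist_force: [1.0, -0.1, 0.3]
width: 84.6
finger_force: 0.0
```

step_arm(
  plan=[
    [1,0,0,-0.02,0,0,0],
    [1,0,0,-0.03,0,0,0],
    [1,0,0,-0.03,0,0,0],
    [1,0,0,0,0,0,0],
    [1,0,0,0,0,0,0],
  ],
)

```text
t: 15.25
ee_pos: [561.0, -0.3, 204.7]
tool_rot: [-3.141, -0.0, 1.492]
wrist_force: [-0.7, 0.9, 0.2]
width: 94.3
finger_force: 0.0
```

step_arm(
  plan=[
    [1,0.002,-0.035,0,0,0,0],
    [1,0.002,-0.035,0,0,0,0],
    [1,0.002,-0.035,0,0,0,0],
    [1,0.0025,-0.0315,0,0,0,0],
    [1,0,0,0,0,0,-0.113],
  ],
)

```text
t: 15.88
ee_pos: [423.3, 19.6, 203.0]
tool_rot: [-3.138, -0.001, 1.608]
wrist_force: [-0.3, 0.1, -0.1]
width: 94.1
finger_force: 0.0
```

step_arm(
  plan=[
    [1,0,0,0.01,0,0,-0.112],
    [1,0,0,0.02,0,0,0],
    [1,0,0,0.02,0,0,0],
    [1,0,0,0,0,0,0],
    [1,0,0,0,0,0,0],
  ],
)

```text
t: 16.5
ee_pos: [425.9, 18.9, 155.1]
tool_rot: [-3.141, -0.0, 1.717]
wrist_force: [1.4, -0.0, 1.2]
width: 93.8
finger_force: 0.0
```

step_arm(
  plan=[
    [1,0,0,0.02,0,0,0],
    [1,0,0,0.013,0,0,0],
    [1,0,0,0,0,0,0],
    [1,0,0,0,0,0,0],
  ],
)

```text
t: 17.0
ee_pos: [426.4, 18.8, 122.7]
tool_rot: [3.141, 0.0, 1.717]
wrist_force: [0.6, -0.8, 0.1]
width: 93.9
finger_force: 0.0
```

step_arm(
  newtons=10,
  plan=[
    [0.4,0,0,0,0,0,0],
    [0.4,0,0,0,0,0,0],
    [0.4,0,0,0,0,0,0],
    [0.4,0,0,0,0,0,0],
    [0.4,0,0,0,0,0,0],
  ],
)

```text
t: 17.62
ee_pos: [425.9, 18.9, 122.1]
tool_rot: [-3.141, -0.0, 1.717]
wrist_force: [0.8, 0.1, 1.1]
width: 47.9
finger_force: 9.9
```

step_arm(
  plan=[
    [0.4,0,0,-0.01,0,0,0],
    [0.4,0,0,-0.02,0,0,0],
    [0.4,0,0,0,0,0,0.113],
    [0.4,0,0,0,0,0,0.112],
    [0.4,0,0,0,0,0,0],
  ],
)

```text
t: 18.25
ee_pos: [426.1, 18.9, 152.6]
tool_rot: [3.141, 0.0, 1.493]
wrist_force: [0.6, -0.0, -1.7]
width: 47.7
finger_force: 10.0
```

step_arm(
  plan=[
    [0.4,0,0.02,-0.01,0,0,0],
    [0.4,-0.01,0.02,0,0,0,0],
    [0.4,-0.03,0.01,0,0,0,0],
    [0.4,-0.0265,0.01,0,0,0,0],
    [0.4,0,0.02,0,0,0,0],
  ],
)

```text
t: 18.88
ee_pos: [500.6, -55.1, 162.2]
tool_rot: [-3.141, 0.0, 1.491]
wrist_force: [-0.4, 0.6, -1.5]
width: 47.6
finger_force: 10.0
```

step_arm(
  plan=[
    [0.4,0,0.03,0,0,0,0],
    [0.4,0,0.023,0.01,0,0,0],
    [0.4,0,0,0.01,0,0,0],
    [0.4,0,0,0,0,0,0],
    [0.4,0,0,0,0,0,0],
  ],
)

```text
t: 19.5
ee_pos: [552.6, -57.7, 142.0]
tool_rot: [-3.141, -0.0, 1.492]
wrist_force: [-0.1, 0.5, -1.1]
width: 48.3
finger_force: 10.0
```

step_arm(
  plan=[
    [0.4,0,0,0.01,0,0,0],
    [0.4,0,0,0.006,0,0,0],
    [0.4,0,0,0,0,0,0],
    [0.4,0,0.001,0,0,0,0],
    [0.4,0,0.001,0,0,0,0],
  ],
)

```text
t: 20.12
ee_pos: [555.4, -58.0, 126.1]
tool_rot: [3.142, 0.0, 1.492]
wrist_force: [0.4, -0.1, -0.4]
width: 47.7
finger_force: 10.0
```

step_arm(
  plan=[
    [0.4,0,0.001,0,0,0,0],
    [0.4,0,0.001,0,0,0,0],
    [0.4,0,0,0,0,0,0],
  ],
)

```text
t: 20.5
ee_pos: [556.4, -58.1, 125.7]
tool_rot: [-3.138, -0.0, 1.492]
wrist_force: [-4.4, 0.3, 2.1]
width: 47.7
finger_force: 10.0
```

step_arm(
  plan=[
    [0.4,0,0.001,0,0,0,0],
    [0.4,0,0,0,0,0,0],
  ],
)

```text
t: 20.75
ee_pos: [556.6, -58.0, 125.4]
tool_rot: [-3.135, -0.0, 1.492]
wrist_force: [-8.1, 0.4, 4.0]
width: 47.8
finger_force: 10.0
```

step_arm(
  plan=[
    [0.4,0,-0.001,0,0,0,0],
    [1,0,0,0,0,0,0],
    [1,0,0,0,0,0,0],
    [1,0,0,0,0,0,0],
    [1,0,0,0,0,0,0],
  ],
)

```text
t: 21.38
ee_pos: [557.6, -58.2, 126.3]
tool_rot: [3.141, 0.0, 1.492]
wrist_force: [-0.1, 0.2, -0.8]
width: 84.3
finger_force: 0.0
```

step_arm(
  plan=[
    [1,0,0,-0.02,0,0,0],
    [1,0,0,-0.03,0,0,0],
    [1,-0.004,-0.03,-0.02,0,0,0],
    [1,-0.004,-0.03,0,0,0,0],
    [1,-0.005,-0.03,0,0,0,0],
  ],
)

```text
t: 22.0
ee_pos: [466.3, -64.2, 197.9]
tool_rot: [3.139, 0.001, 1.492]
wrist_force: [0.7, -0.6, -0.4]
width: 94.0
finger_force: 0.0
```

step_arm(
  plan=[
    [1,-0.004,-0.029,0,0,0,0],
    [1,0,0,0.01,0,0,0.1],
    [1,0,0,0.02,0,0,0],
    [1,0,0,0,0,0,0],
    [1,0,0,0,0,0,0],
  ],
)

```text
t: 22.62
ee_pos: [438.0, -65.9, 167.3]
tool_rot: [3.14, 0.0, 1.392]
wrist_force: [0.3, 0.3, -0.5]
width: 94.0
finger_force: 0.0
```

step_arm(
  plan=[
    [1,0,-0.002,0.02,0,0,0],
    [1,0,0,0.015,0,0,0],
    [1,0,0,0.01,0,0,0],
    [1,0,0,0,0,0,0],
  ],
)

```text
t: 23.12
ee_pos: [435.1, -65.2, 120.5]
tool_rot: [-3.14, -0.0, 1.392]
wrist_force: [-0.2, 0.7, 0.3]
width: 94.1
finger_force: 0.0
```

step_arm(
  newtons=10,
  plan=[
    [0.4,0,0,0,0,0,0],
    [0.4,0,0,0,0,0,0],
    [0.4,0,0,0,0,0,0],
    [0.4,0,0,0,0,0,0],
    [0.4,0,0,0,0,0,0],
  ],
)

```text
t: 23.75
ee_pos: [435.4, -65.4, 121.2]
tool_rot: [3.141, 0.0, 1.392]
wrist_force: [0.5, 0.1, 2.5]
width: 47.6
finger_force: 10.0
```

step_arm(
  plan=[
    [0.4,0,0,-0.01,0,0,0],
    [0.4,0,0,-0.02,0,0,0],
    [0.4,0,0,0,0,0,-0.1],
    [0.4,0,0,0,0,0,0],
    [0.4,0,0,0,0,0,0],
  ],
)

```text
t: 24.38
ee_pos: [435.2, -65.3, 151.1]
tool_rot: [-3.141, -0.0, 1.49]
wrist_force: [-0.2, -0.9, -0.2]
width: 48.1
finger_force: 10.0
```

step_arm(
  plan=[
    [0.4,-0.02,0.02,-0.01,0,0,0],
    [0.4,-0.021,0.025,0,0,0,0],
    [0.4,0,0.03,0,0,0,0],
    [0.4,0,0.03,0,0,0,0],
    [0.4,0,0.012,0.01,0,0,0],
  ],
)

```text
t: 25.0
ee_pos: [550.6, -116.0, 151.6]
tool_rot: [3.14, 0.001, 1.491]
wrist_force: [0.1, 0.3, -1.0]
width: 47.7
finger_force: 10.0
```

step_arm(
  plan=[
    [0.4,0,0,0.01,0,0,0],
    [0.4,0,0,0,0,0,0],
    [0.4,0,0,0,0,0,0],
  ],
)

```text
t: 25.38
ee_pos: [548.3, -115.4, 141.1]
tool_rot: [-3.141, -0.0, 1.491]
wrist_force: [0.3, -0.1, -0.5]
width: 48.3
finger_force: 10.0
```

step_arm(
  plan=[
    [0.4,0,0,0.01,0,0,0],
    [0.4,0,0,0.006,0,0,0],
    [0.4,0,0,0,0,0,0],
    [0.4,0,0.001,0,0,0,0],
    [0.4,0,0.001,0,0,0,0],
  ],
)

```text
t: 26.0
ee_pos: [550.8, -115.6, 125.1]
tool_rot: [3.142, 0.0, 1.492]
wrist_force: [-0.6, -0.0, -0.7]
width: 47.6
finger_force: 10.0
```

step_arm(
  plan=[
    [0.4,0,0.001,0,0,0,0],
    [0.4,0,0.001,0,0,0,0],
    [0.4,0,0,0,0,0,0],
  ],
)

```text
t: 26.38
ee_pos: [551.8, -115.7, 124.7]
tool_rot: [-3.138, -0.0, 1.492]
wrist_force: [-4.7, -0.4, 1.0]
width: 48.1
finger_force: 10.0
```

step_arm(
  plan=[
    [0.4,0,0.0005,0,0,0,0],
    [0.4,0,0,0,0,0,0],
  ],
)

```text
t: 26.62
ee_pos: [551.9, -115.6, 124.5]
tool_rot: [-3.137, -0.0, 1.492]
wrist_force: [-6.8, -0.0, 2.2]
width: 48.0
finger_force: 10.0
```

step_arm(
  plan=[
    [0.4,0,-0.001,0,0,0,0],
    [1,0,0,0,0,0,0],
    [1,0,0,0,0,0,0],
    [1,0,0,0,0,0,0],
    [1,0,0,0,0,0,0],
  ],
)

```text
t: 27.25
ee_pos: [552.5, -115.8, 125.3]
tool_rot: [3.141, 0.0, 1.492]
wrist_force: [0.3, -0.2, -0.4]
width: 84.4
finger_force: 0.0
```

step_arm(
  plan=[
    [1,0,0,-0.02,0,0,0],
    [1,0,0,-0.04,0,0,0],
    [1,-0.03,-0.01,-0.05,0,0,0],
    [1,-0.04,-0.01,-0.05,0,0,0],
    [1,-0.03,-0.01,-0.03,0,0,0],
  ],
)

```text
t: 27.88
ee_pos: [515.0, -213.1, 318.1]
tool_rot: [3.137, 0.003, 1.492]
wrist_force: [0.5, 0.3, 0.6]
width: 93.8
finger_force: 0.0
```

Run:
```python
from h import *
d=cap('wrist');save(d,'w3');np.savez('w3.npz',**d);P=cloud(d);Z=P[...,2]
m=(abs(Z-44)<3.5)&(P[...,0]>520)&(P[...,0]<600)&(P[...,1]<45)
hsv=cv2.cvtColor(d['img'],cv2.COLOR_RGB2HSV)
n,l,s,c=cv2.connectedComponentsWithStats(m.astype(np.uint8))
for k in range(1,n):
    if s[k,4]>150: print(s[k],rect(P,l==k),np.median(hsv[l==k],0))
```

```text
[ 324    0   52   27 1308] ((559.940185546875, -19.363208770751953), (20.912607192993164, 47.87668228149414), 83.94497680664062) [ 23. 134. 217.]
[ 324   28   51   65 3160] ((557.0427856445312, -58.53355407714844), (55.743221282958984, 47.519927978515625), 85.58438873291016) [143.  35. 226.]
[ 324   96   48   58 2696] ((552.5496826171875, -116.87060546875), (54.6471061706543, 47.575435638427734), 85.47665405273438) [107.  20. 238.]
```

step_arm(
  plan=[
    [1,-0.04,-0.02,0,0,0,0],
    [1,-0.04,-0.01,0,0,0,0],
    [1,-0.04,0,0,0,0,0],
    [1,-0.01,0,0,0,0,0],
    [1,0,0,0,0,0,0],
  ],
)

```text
t: 28.55
ee_pos: [474.9, -338.6, 313.5]
tool_rot: [3.141, -0.0, 1.491]
wrist_force: [-0.2, -0.1, -0.2]
width: 93.8
finger_force: 0.0
```

Run:
```python
from h import *
d=cap('wrist');save(d,'w4');np.savez('w4.npz',**d);o=robot.observe();print(o['t'],o['ee_pos'],o['tool_rot'])
```

```text
28.6 [ 475.03335319 -337.97173364  313.38645347] [-3.14156666e+00 -6.33466466e-04  1.49233163e+00]
```

View pics/w4.png

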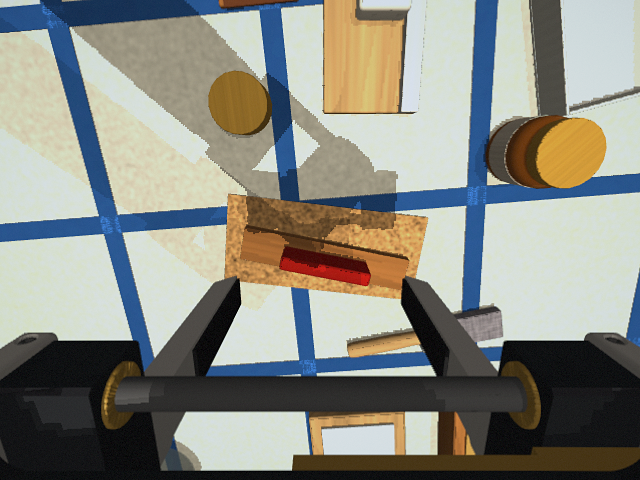

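View pics/w3.png

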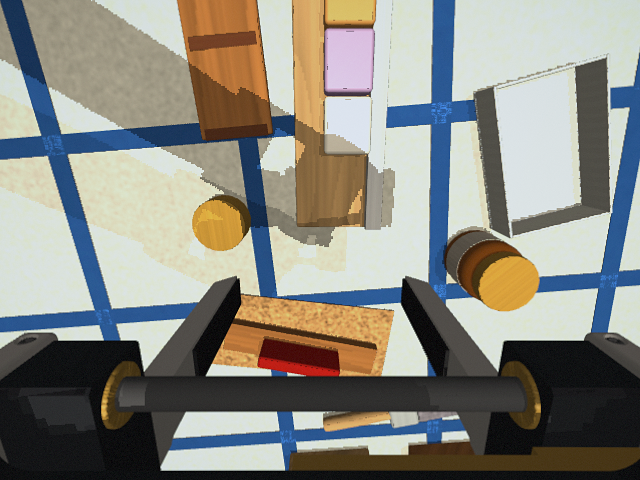

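The bars lie in line along the fence: honey (349,10), lavender (349,60), white (347,125). In the second view the stick's fin is at (325,267), lying on its mat centred near (325,245) with its long axis mostly along world x.

Run:
```python
from h import *
d=load('w4');P=cloud(d);Z=P[...,2];hsv=cv2.cvtColor(d['img'],cv2.COLOR_RGB2HSV);h,s,v=cv2.split(hsv)
W=np.zeros(Z.shape,bool);W[190:305,215:435]=1
red=W&((h<8)|(h>172))&(s>150)
m=red&(Z>50);m=big(m);print('fin',m.sum(),np.nanmedian(Z[m]),rect(P,m))
m=W&(abs(Z-17)<4);m=big(m);print('sole',m.sum(),np.nanmedian(Z[m]),rect(P,m))
m=W&(Z>1.5)&(Z<62)&(s>90);m=big(m)
q=P[m&(Z<10)][:,:2].astype(np.float32);print('mat',rect(P,m&(Z<10)));print(cv2.boxPoints(rect(P,m&(Z<10))))
for (x,y) in [(240,205),(420,222),(250,215),(300,240)]: print(x,y,P[y,x],hsv[y,x])
# mat corners by colour-ray at z=3
for (x,y) in [(229,194),(427,217),(224,281),(404,298)]: print(plane(d,x,y,3))
```

```text
fin 1383 58.066303896657836 ((476.7774353027344, -389.4415283203125), (15.955817222595215, 99.09738159179688), 73.80738830566406)
sole 3504 17.39383444214942 ((476.61846923828125, -389.6608581542969), (40.723533630371094, 199.74032592773438), 73.71736907958984)
mat ((475.44830322265625, -380.9058532714844), (125.30462646484375, 246.18775939941406), 82.75621032714844)
[[ 345.43695 -427.53702]
 [ 589.6598  -458.5792 ]
 [ 605.45966 -334.2747 ]
 [ 361.23682 -303.2325 ]]
240 205 [ 381.79292846 -319.10452351    3.20973073] [ 15 150 191]
420 222 [ 594.35574416 -356.70005415    3.68336083] [ 16 148 178]
250 215 [ 392.03091572 -331.93136668    3.68415596] [ 16 150 114]
300 240 [ 449.71418305 -363.74161681   17.36510592] [ 14 176  84]
[ 370.79302893 -305.17582574    3.        ]
[ 602.87442781 -351.38524435    3.        ]
[ 347.16549923 -414.00650007    3.        ]
[ 574.40867484 -455.86912535    3.        ]
```

step_arm(
  plan=[
    [1,0,0,0,0,0,-0.171],
    [1,0,0,0,0,0,-0.171],
    [1,0,0,0,0,0,-0.171],
    [1,0,0,0,0,0,-0.171],
    [1,0,0,0,0,0,-0.171],
  ],
)

```text
t: 29.22
ee_pos: [475.3, -337.2, 313.4]
tool_rot: [3.141, -0.0, 2.354]
wrist_force: [-0.6, 0.6, -0.3]
width: 94.1
finger_force: 0.0
```

step_arm(
  plan=[
    [0.7,0,0,0,0,0,-0.171],
    [0.7,0,0,0,0,0,-0.171],
    [0.7,0,0,0.02,0,0,-0.169],
    [0.7,-0.008,-0.024,0.03,0,0,0],
    [0.7,-0.008,-0.024,0.03,0,0,0],
  ],
)

```text
t: 29.85
ee_pos: [477.6, -388.3, 233.0]
tool_rot: [-3.141, 0.001, 2.86]
wrist_force: [-0.1, -0.9, -0.1]
width: 65.4
finger_force: 0.0
```

step_arm(
  plan=[
    [0.65,0,0,0.02,0,0,0],
    [0.65,0,0,0.02,0,0,0],
    [0.65,0,0,0,0,0,0],
    [0.65,0,0,0,0,0,0],
  ],
)

```text
t: 30.35
ee_pos: [477.2, -389.2, 194.3]
tool_rot: [-3.141, 0.001, 2.858]
wrist_force: [0.1, 0.9, -0.4]
width: 61.5
finger_force: 0.0
```

Run:
```python
from h import *
d=cap('wrist');o=robot.observe();print(o['t'],o['ee_pos'],o['tool_rot'])
P=cloud(d);Z=P[...,2];hsv=cv2.cvtColor(d['img'],cv2.COLOR_RGB2HSV);h,s,v=cv2.split(hsv)
m=((h<8)|(h>172))&(s>150)&(Z>50)&(Z<65);m=big(m);print('fin',m.sum(),np.nanmedian(Z[m]),rect(P,m))
```

```text
30.4 [ 477.30476567 -389.48749998  194.69301219] [-3.14041694e+00  1.84446541e-03  2.85838714e+00]
fin 3035 58.221352252720685 ((476.1347961425781, -390.1056823730469), (15.8726224899292, 99.28502655029297), 73.62602233886719)
```

step_arm(
  plan=[
    [0.65,0,0,0.02,0,0,0],
    [0.65,0,0,0.025,0,0,0],
    [0.65,0,0,0.02,0,0,0],
    [0.65,0,0,0.01,0,0,0],
    [0.65,0,0,0,0,0,0],
  ],
)

```text
t: 31.02
ee_pos: [476.5, -389.2, 117.4]
tool_rot: [3.141, -0.001, 2.858]
wrist_force: [-0.1, 0.3, -0.1]
width: 61.1
finger_force: 0.0
```

step_arm(
  newtons=40,
  plan=[
    [0.1,0,0,0,0,0,0],
    [0.1,0,0,0,0,0,0],
    [0.1,0,0,0,0,0,0],
    [0.1,0,0,0,0,0,0],
    [0.1,0,0,0,0,0,0],
  ],
)

```text
t: 31.65
ee_pos: [476.8, -389.6, 118.5]
tool_rot: [-3.141, 0.0, 2.858]
wrist_force: [-0.2, -0.4, 0.4]
width: 15.7
finger_force: 40.0
```

step_arm(
  plan=[
    [0.1,0,0,-0.01,0,0,0],
    [0.1,0,0,-0.02,0,0,0],
    [0.1,0,0,-0.02,0,0,0],
    [0.1,0,0,0,0,0,0],
  ],
)

```text
t: 32.15
ee_pos: [477.8, -390.7, 171.6]
tool_rot: [-3.138, 0.005, 2.858]
wrist_force: [0.1, -0.2, -1.6]
width: 15.7
finger_force: 40.0
```

step_arm(
  plan=[
    [0.1,0,0,-0.02,0,0,0.1],
    [0.1,0,0,0,0,0,0.16],
    [0.1,0,0,0,0,0,0.16],
    [0.1,0,0,0,0,0,0.16],
    [0.1,0,0,0,0,0,0.16],
  ],
)

```text
t: 32.78
ee_pos: [476.5, -389.2, 187.9]
tool_rot: [-3.141, -0.001, 2.112]
wrist_force: [0.3, 0.4, -1.0]
width: 15.7
finger_force: 40.0
```

step_arm(
  plan=[
    [0.1,0,0,0,0,0,0.16],
    [0.1,0,0,0,0,0,0.16],
    [0.1,0,0,0,0,0,0.16],
    [0.1,0,0,0,0,0,0.146],
    [0.1,0,0,0,0,0,0],
  ],
)

```text
t: 33.4
ee_pos: [476.5, -389.3, 188.0]
tool_rot: [-3.141, -0.0, 1.493]
wrist_force: [-0.1, 0.9, -1.3]
width: 15.9
finger_force: 40.0
```

step_arm(
  plan=[
    [0.1,0.02,0.01,0,0,0,0],
    [0.1,0.03,0.01,0,0,0,0],
    [0.1,0.03,0.01,0,0,0,0],
    [0.1,0.03,0.01,0,0,0,0],
    [0.1,0.02,0.01,0,0,0,0],
  ],
)

```text
t: 34.02
ee_pos: [537.5, -261.2, 188.1]
tool_rot: [-3.141, -0.001, 1.495]
wrist_force: [-0.3, -0.5, -1.5]
width: 16.1
finger_force: 40.0
```

step_arm(
  plan=[
    [0.1,0,0,0,0,0,0],
    [0.1,0,0,0,0,0,0],
  ],
)

```text
t: 34.28
ee_pos: [536.8, -263.7, 188.3]
tool_rot: [-3.141, 0.0, 1.493]
wrist_force: [-0.1, -0.4, -1.7]
width: 15.5
finger_force: 40.0
```

step_arm(
  plan=[
    [0.1,0,0.003,0.02,0,0,0],
    [0.1,0,0,0.02,0,0,0],
    [0.1,0,0,0.01,0,0,0],
    [0.1,0,0,0,0,0,0],
    [0.1,0,0,0,0,0,0],
  ],
)

```text
t: 34.9
ee_pos: [540.1, -264.3, 138.7]
tool_rot: [3.141, 0.0, 1.492]
wrist_force: [0.6, 0.4, -0.7]
width: 16.0
finger_force: 40.0
```

Run:
```python
from h import *
d=cap('wrist');save(d,'w5');np.savez('w5.npz',**d);o=robot.observe();print(o['t'],o['ee_pos'],o['tool_rot'])
P=cloud(d);Z=P[...,2]
m=(abs(Z-44)<3)&(P[...,0]>500)&(P[...,0]<600)&(P[...,1]<-70);m=big(m);print('white',m.sum(),rect(P,m))
m=(Z>28)&(Z<42)&(P[...,0]>500)&(P[...,0]<580)&(P[...,1]<-150);
m=big(m);q=P[m];A=np.c_[q[:,:2]-[540,-190],np.ones(len(q))];print('sole',m.sum(),rect(P,m),np.linalg.lstsq(A,q[:,2],rcond=None)[0])
```

```text
34.95 [ 540.20216227 -264.40838194  139.00476449] [3.14044321e+00 7.22681572e-04 1.49172264e+00]
white 6271 ((551.2607421875, -132.4923095703125), (26.44818115234375, 47.74174499511719), 85.5860595703125)
sole 9983 ((545.4288940429688, -212.13742065429688), (96.44403076171875, 40.09330368041992), 85.52964782714844) [3.31675054e-04 5.59615609e-04 3.77117577e+01]
```

View pics/w5.png

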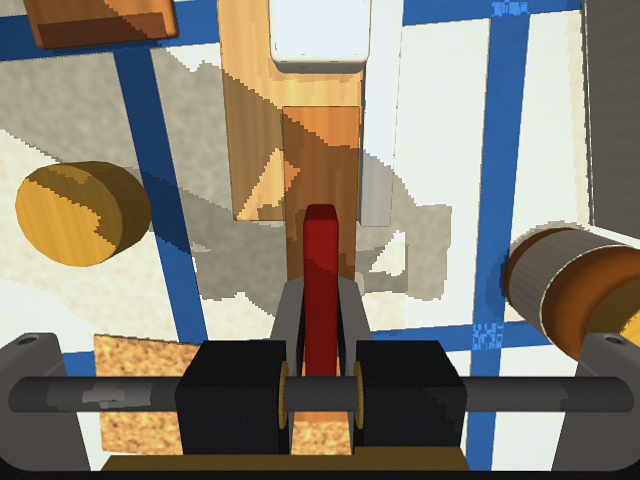

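The stick is held level with its front end at row 105, straight behind the white bar and clear of the fence.

step_arm(
  plan=[
    [0.1,0,0,0.006,0,0,0],
    [0.1,0,0,0.005,0,0,0],
    [0.1,0.004,0,0,0,0,0],
    [0.1,0.004,0,0,0,0,0],
    [0.1,0.003,0,0,0,0,0],
  ],
)

```text
t: 35.58
ee_pos: [540.7, -252.7, 127.3]
tool_rot: [3.142, 0.0, 1.492]
wrist_force: [-0.5, -0.6, -0.6]
width: 15.7
finger_force: 40.0
```

step_arm(
  plan=[
    [0.1,0.003,0,0,0,0,0],
    [0.1,0.003,0,0,0,0,0],
    [0.1,0.003,0,0,0,0,0],
    [0.1,0.003,0.0003,0,0,0,0],
    [0.1,0.003,0.0003,0,0,0,0],
  ],
)

```text
t: 36.2
ee_pos: [542.4, -238.6, 127.5]
tool_rot: [-3.141, 0.001, 1.492]
wrist_force: [-1.5, -4.0, -0.4]
width: 15.8
finger_force: 40.0
```

step_arm(
  plan=[
    [0.1,0.004,0.0003,0,0,0,0],
    [0.1,0.005,0.0003,0,0,0,0],
    [0.1,0.006,0.0003,0,0,0,0],
    [0.1,0.007,0.0003,0,0,0,0],
    [0.1,0.007,0.0003,0,0,0,0],
  ],
)

```text
t: 36.83
ee_pos: [546.3, -209.0, 127.4]
tool_rot: [3.142, 0.0, 1.492]
wrist_force: [-2.1, -4.1, -0.0]
width: 15.3
finger_force: 40.0
```

Run:
```python
from h import *
d=cap('wrist');o=robot.observe();print(o['t'],o['ee_pos'],o['wrist_force'])
P=cloud(d);Z=P[...,2];np.savez('w6.npz',**d)
m=(abs(Z-44)<2)&(P[...,0]>500)&(P[...,0]<600)&(P[...,1]<35);m=big(m);print('bars',m.sum(),rect(P,m))
m=(abs(Z-26.5)<2)&(P[...,0]>500)&(P[...,0]<575)&(P[...,1]<-100);m=big(m);print('sole',m.sum(),np.median(Z[m]),rect(P,m))
```

```text
36.875 [ 546.45820688 -208.19926566  127.39907317] [-1.99600455 -2.48722039  1.2229446 ]
bars 10272 ((554.681640625, -88.28356170654297), (40.4942741394043, 47.16368865966797), 85.77843475341797)
sole 9999 26.620252837422 ((551.4412231445312, -156.50257873535156), (96.37107849121094, 40.09635925292969), 85.66796875)
```

step_arm(
  plan=[
    [0.1,0.008,0,0,0,0,0],
    [0.1,0.008,0,0,0,0,0],
    [0.1,0.008,0,0,0,0,0],
    [0.1,0.008,0,0,0,0,0],
    [0.1,0.008,0.0002,0,0,0,0],
  ],
)

```text
t: 37.5
ee_pos: [549.7, -169.1, 127.5]
tool_rot: [3.141, 0.0, 1.492]
wrist_force: [-1.0, -4.0, 1.1]
width: 15.6
finger_force: 40.0
```

step_arm(
  plan=[
    [0.1,0.008,0,0,0,0,0],
    [0.1,0.008,0,0,0,0,0],
    [0.1,0.008,0,0,0,0,0],
    [0.1,0.008,0,0,0,0,0],
    [0.1,0.008,0.0002,0,0,0,0],
  ],
)

```text
t: 38.12
ee_pos: [553.0, -129.4, 127.5]
tool_rot: [-3.141, 0.001, 1.492]
wrist_force: [-1.1, -4.7, 2.7]
width: 16.0
finger_force: 40.0
```

Run:
```python
from h import *
d=cap('wrist');save(d,'w7');o=robot.observe();print(o['t'],o['ee_pos'],o['wrist_force'],o['width'])
P=cloud(d);Z=P[...,2]
m=(abs(Z-44)<2)&(P[...,0]>500)&(P[...,0]<600)&(P[...,1]<40);m=big(m);print('bars',m.sum(),rect(P,m))
m=(abs(Z-26.5)<2)&(P[...,0]>500)&(P[...,0]<580)&(P[...,1]<-30);m=big(m);print('sole',m.sum(),np.median(Z[m]),rect(P,m))
```

```text
38.175 [ 553.04801369 -128.49608856  127.43190875] [-1.04349647 -1.49317565  3.92308572] 15.603257403419251
bars 10298 ((561.0480346679688, -8.722026824951172), (40.40913009643555, 47.2014274597168), 85.44715881347656)
sole 9725 26.71061519888361 ((558.1306762695312, -77.01802062988281), (96.400634765625, 40.095359802246094), 85.6283187866211)
```

View pics/w7.png

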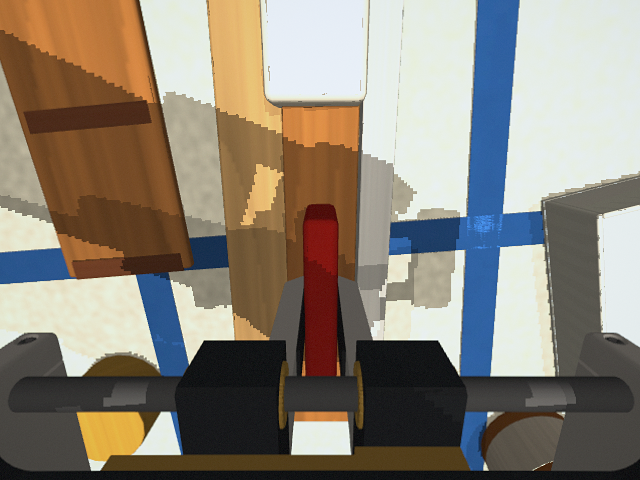

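The white bar is flush against the fence at (315,50) with the stick's end squarely behind it.

step_arm(
  plan=[
    [0.1,0.008,0,0,0,0,0],
    [0.1,0.008,0,0,0,0,0],
    [0.1,0.008,0,0,0,0,0],
    [0.1,0.008,0,0,0,0,0],
    [0.1,0.008,0.0002,0,0,0,0],
  ],
)

```text
t: 38.8
ee_pos: [556.3, -89.6, 127.4]
tool_rot: [-3.141, 0.001, 1.492]
wrist_force: [-2.5, -4.8, 3.3]
width: 16.1
finger_force: 40.0
```

step_arm(
  plan=[
    [0.1,0.008,0,0,0,0,0],
    [0.1,0.008,0,0,0,0,0],
    [0.1,0.008,0,0,0,0,0],
    [0.1,0.008,0,0,0,0,0],
    [0.1,0.008,0.0002,0,0,0,0],
  ],
)

```text
t: 39.42
ee_pos: [559.5, -49.8, 127.4]
tool_rot: [-3.141, 0.001, 1.492]
wrist_force: [-1.6, -5.8, 3.9]
width: 15.5
finger_force: 40.0
```

step_arm(
  plan=[
    [0.1,0.008,0,0,0,0,0],
    [0.1,0.008,0,0,0,0,0],
    [0.1,0.008,0,0,0,0,0],
    [0.1,0.006,0,0,0,0,0],
    [0.1,0.003,0,0,0,0,0],
  ],
)

```text
t: 40.05
ee_pos: [562.1, -16.8, 127.4]
tool_rot: [-3.141, 0.001, 1.492]
wrist_force: [-1.8, -5.4, 3.3]
width: 15.8
finger_force: 40.0
```

Run:
```python
from h import *
d=cap('top');save(d,'t2');o=robot.observe();print(o['t'],o['ee_pos'],o['wrist_force'],o['width'])
P=cloud(d);Z=P[...,2];hsv=cv2.cvtColor(d['img'],cv2.COLOR_RGB2HSV)
m=(abs(Z-44)<5)&(P[...,0]>535)&(P[...,0]<605)&(P[...,1]>72)&(P[...,1]<330);print('bars',m.sum(),rect(P,m))
cv2.imwrite('pics/t2c.png',cv2.resize(d['img'][180:320,220:480,::-1],None,fx=3,fy=3))
```

```text
40.1 [562.10226663 -16.58908068 127.38440808] [-1.2630288  -4.05497931  3.56332614] 15.439695376386883
bars 621 ((575.0570678710938, 166.75604248046875), (167.25376892089844, 48.114715576171875), 85.82171630859375)
```

View pics/t2c.png

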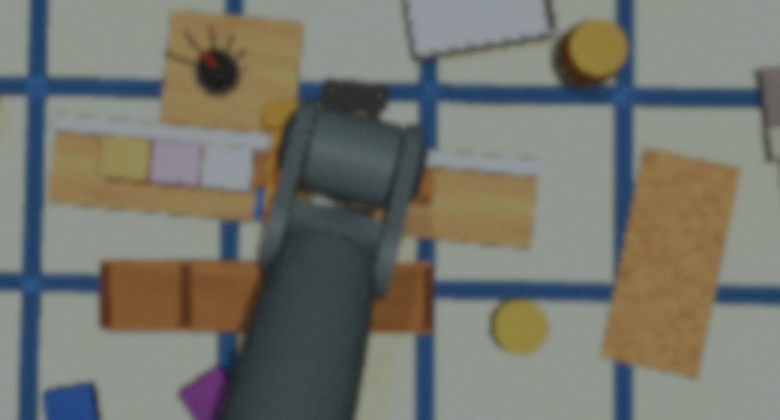

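All three bars are past the bridge in one straight row (127–253, 160) along the fence, and the pointer is still at 5. The mat is empty at (670,265). Next I'll retreat and return the stick.

step_arm(
  plan=[
    [0.1,-0.01,0,0,0,0,0],
    [0.1,-0.02,0,0,0,0,0],
    [0.1,-0.03,0,0,0,0,0],
    [0.1,-0.03,0,0,0,0,0],
    [0.1,-0.03,0,0,0,0,0],
  ],
)

```text
t: 40.72
ee_pos: [553.0, -136.8, 127.6]
tool_rot: [3.141, -0.003, 1.491]
wrist_force: [0.3, 3.6, 4.9]
width: 15.8
finger_force: 40.0
```

step_arm(
  plan=[
    [0.1,-0.03,0,-0.02,0,0,0],
    [0.1,-0.03,-0.01,-0.02,0,0,0],
    [0.1,-0.04,-0.01,-0.02,0,0,0],
    [0.1,-0.04,-0.01,0,0,0,0],
    [0.1,-0.04,-0.01,0,0,0,0],
  ],
)

```text
t: 41.35
ee_pos: [497.8, -313.5, 186.4]
tool_rot: [-3.141, -0.003, 1.491]
wrist_force: [0.0, -0.1, -0.8]
width: 15.4
finger_force: 40.0
```

step_arm(
  plan=[
    [0.1,-0.04,-0.01,0,0,0,0],
    [0.1,-0.03,-0.006,0,0,0,0],
    [0.1,0,0,0,0,0,-0.161],
    [0.1,0,0,0,0,0,-0.161],
    [0.1,0,0,0,0,0,-0.161],
  ],
)

```text
t: 41.98
ee_pos: [476.7, -380.8, 185.8]
tool_rot: [3.141, -0.004, 1.979]
wrist_force: [0.2, -0.1, -0.8]
width: 15.6
finger_force: 40.0
```

step_arm(
  plan=[
    [0.1,0,0,0,0,0,-0.161],
    [0.1,0,0,0,0,0,-0.161],
    [0.1,0,0,0,0,0,-0.16],
    [0.1,0,0,0,0,0,-0.16],
    [0.1,0,0,0,0,0,-0.16],
  ],
)

```text
t: 42.6
ee_pos: [476.7, -380.6, 185.8]
tool_rot: [3.138, -0.002, 2.781]
wrist_force: [-0.3, 1.3, -2.0]
width: 15.7
finger_force: 40.0
```

step_arm(
  plan=[
    [0.1,0,0,0,0,0,-0.16],
    [0.1,0,0,0,0,0,0],
    [0.1,0,0,0,0,0,0],
  ],
)

```text
t: 42.98
ee_pos: [477.0, -381.1, 186.6]
tool_rot: [3.14, -0.001, 2.934]
wrist_force: [1.1, 0.2, -1.4]
width: 15.5
finger_force: 40.0
```

step_arm(
  plan=[
    [0.1,0,-0.002,0.02,0,0,0],
    [0.1,0,0,0.02,0,0,0],
    [0.1,0,0,0.015,0,0,0],
    [0.1,0,0,0.007,0,0,0],
    [0.1,0,0,0.003,0,0,0],
  ],
)

```text
t: 43.6
ee_pos: [476.8, -383.4, 121.7]
tool_rot: [3.141, -0.0, 2.937]
wrist_force: [0.2, 0.5, -1.1]
width: 15.8
finger_force: 40.0
```

step_arm(
  plan=[
    [0.1,0,0,0.002,0,0,0],
    [0.1,0,0,0,0,0,0],
  ],
)

```text
t: 43.85
ee_pos: [477.1, -383.6, 120.7]
tool_rot: [-3.141, 0.001, 2.937]
wrist_force: [-0.5, -0.3, -1.6]
width: 16.0
finger_force: 40.0
```

step_arm(
  plan=[
    [0.1,0,0,0.001,0,0,0],
    [0.1,0,0,0.001,0,0,0],
    [0.1,0,0,0,0,0,0],
  ],
)

```text
t: 44.22
ee_pos: [476.9, -383.6, 118.6]
tool_rot: [-3.141, 0.0, 2.937]
wrist_force: [-0.7, -0.4, -0.7]
width: 15.8
finger_force: 40.0
```

step_arm(
  plan=[
    [0.6,0,0,0,0,0,0],
    [0.6,0,0,0,0,0,0],
    [0.6,0,0,0,0,0,0],
    [0.6,0,0,0,0,0,0],
  ],
)

```text
t: 44.72
ee_pos: [476.9, -383.4, 118.3]
tool_rot: [-3.142, 0.0, 2.937]
wrist_force: [-0.3, -0.8, -0.6]
width: 51.9
finger_force: 0.0
```

step_arm(
  plan=[
    [0.6,0,0,-0.02,0,0,0],
    [0.6,0,0,-0.04,0,0,0],
    [0.6,0,0,-0.05,0,0,0],
    [1,0,0,-0.05,0,0,0],
    [1,0,0,-0.04,0,0,0],
  ],
)

```text
t: 45.35
ee_pos: [477.0, -383.6, 322.6]
tool_rot: [-3.139, 0.003, 2.937]
wrist_force: [0.6, -1.1, 0.1]
width: 72.9
finger_force: 0.0
```

step_arm(
  plan=[
    [1,0.04,0,0,0,0,0],
    [1,0.04,0,0,0,0,0],
    [1,0.02,0,0,0,0,0],
    [1,0,0,0,0,0,0],
    [1,0,0,0,0,0,0],
  ],
)

```text
t: 45.98
ee_pos: [379.5, -363.3, 319.3]
tool_rot: [-3.141, 0.001, 2.937]
wrist_force: [-0.3, 0.2, -0.0]
width: 94.4
finger_force: 0.0
```

Run:
```python
from h import *
o=robot.observe();print(o['t'],o['ee_pos'])
d=cap('top');cv2.imwrite('pics/t3.png',cv2.resize(d['img'][170:330,220:500,::-1],None,fx=2.8,fy=2.8))
P=cloud(d);Z=P[...,2];h,s,v=cv2.split(cv2.cvtColor(d['img'],cv2.COLOR_RGB2HSV))
m=(abs(Z-44)<5)&(P[...,0]>535)&(P[...,0]<605)&(P[...,1]>72)&(P[...,1]<330);print('bars',m.sum(),rect(P,m))
w=cap('wrist');P=cloud(w);Z=P[...,2];h,s,v=cv2.split(cv2.cvtColor(w['img'],cv2.COLOR_RGB2HSV))
m=((h<8)|(h>172))&(s>150)&(Z>50)&(Z<65);print('fin',m.sum(),np.median(Z[m]) if m.any() else 0,rect(P,big(m)) if m.any() else 0)
```

```text
45.975 [ 379.47990838 -363.34630634  319.29786135]
bars 621 ((574.9234619140625, 167.25294494628906), (166.94578552246094, 47.75541687011719), 85.76708984375)
fin 1152 58.14538793538412 ((477.29052734375, -348.27325439453125), (16.013845443725586, 99.61681365966797), 78.2398910522461)
```

View pics/t3.png

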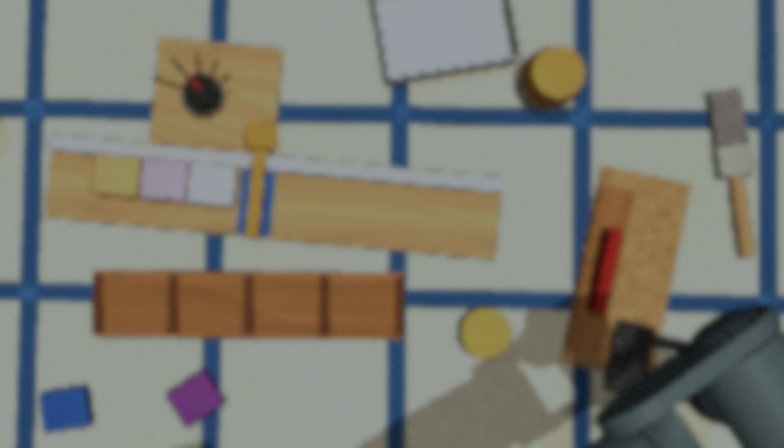

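The stick got knocked about 35 mm sideways after I laid it down; it now sits at (605,270), at the edge of the mat. I'll put it back in the middle.

step_arm(
  plan=[
    [0.65,-0.03,0.011,0,0,0,0],
    [0.65,-0.032,0.012,0.02,0,0,0],
    [0.65,-0.031,0.012,0.04,0,0,0],
    [0.65,0,0,0.04,0,0,0],
    [0.65,0,0,0.02,0,0,0],
  ],
)

```text
t: 46.7
ee_pos: [477.1, -346.7, 195.5]
tool_rot: [3.139, -0.003, 2.938]
wrist_force: [0.7, -1.4, 0.4]
width: 61.1
finger_force: 0.0
```

step_arm(
  plan=[
    [0.65,0,0,0,0,0,0],
    [0.65,0,0,0,0,0,0],
  ],
)

```text
t: 46.95
ee_pos: [477.7, -348.7, 200.2]
tool_rot: [-3.14, 0.002, 2.936]
wrist_force: [0.8, -0.4, 0.1]
width: 61.1
finger_force: 0.0
```

Run:
```python
from h import *
o=robot.observe();print(o['t'],o['ee_pos'],o['tool_rot'])
w=cap('wrist');P=cloud(w);Z=P[...,2];h,s,v=cv2.split(cv2.cvtColor(w['img'],cv2.COLOR_RGB2HSV))
m=((h<8)|(h>172))&(s>150)&(Z>50)&(Z<65);print('fin',m.sum(),np.median(Z[m]) if m.any() else 0,rect(P,big(m)) if m.any() else 0)
```

```text
46.95 [ 477.67766397 -348.65695418  200.17962394] [-3.13981835e+00  2.48687654e-03  2.93646875e+00]
fin 2880 58.2486290727352 ((477.48773193359375, -348.0853271484375), (15.726851463317871, 99.1438217163086), 78.10517883300781)
```

step_arm(
  plan=[
    [0.65,0,0,0.02,0,0,0],
    [0.65,0,0,0.03,0,0,0],
    [0.65,0,0,0.02,0,0,0],
    [0.65,0,0,0.011,0,0,0],
    [0.65,0,0,0,0,0,0],
  ],
)

```text
t: 47.62
ee_pos: [476.9, -347.5, 116.6]
tool_rot: [3.141, -0.001, 2.937]
wrist_force: [0.2, -0.1, -0.0]
width: 61.2
finger_force: 0.0
```

step_arm(
  newtons=40,
  plan=[
    [0.1,0,0,0,0,0,0],
    [0.1,0,0,0,0,0,0],
    [0.1,0,0,0,0,0,0],
    [0.1,0,0,0,0,0,0],
    [0.1,0,0,0,0,0,0],
  ],
)

```text
t: 48.25
ee_pos: [477.1, -347.8, 117.4]
tool_rot: [-3.141, 0.0, 2.937]
wrist_force: [-0.5, 0.2, 0.3]
width: 15.8
finger_force: 40.0
```

step_arm(
  plan=[
    [0.1,0,0,-0.015,0,0,0],
    [0.1,-0.003,-0.017,0,0,0,0],
    [0.1,-0.004,-0.017,0,0,0,0],
    [0.1,0,0,0,0,0,0],
    [0.1,0,0,0.008,0,0,0],
  ],
)

```text
t: 48.88
ee_pos: [477.1, -382.9, 124.2]
tool_rot: [-3.141, 0.0, 2.936]
wrist_force: [-0.1, 0.4, -1.2]
width: 15.8
finger_force: 40.0
```

step_arm(
  plan=[
    [0.1,0,0,0.004,0,0,0],
    [0.1,0,0,0.003,0,0,0],
    [0.1,0,0,0,0,0,0],
  ],
)

```text
t: 49.25
ee_pos: [477.2, -382.2, 117.4]
tool_rot: [-3.142, 0.0, 2.937]
wrist_force: [-0.5, 1.5, 1.2]
width: 16.0
finger_force: 40.0
```

step_arm(
  plan=[
    [0.6,0,0,0,0,0,0],
    [0.6,0,0,0,0,0,0],
    [0.6,0,0,0,0,0,0],
    [0.6,0,0,0,0,0,0],
  ],
)

```text
t: 49.75
ee_pos: [477.1, -382.5, 117.3]
tool_rot: [-3.142, 0.0, 2.937]
wrist_force: [-0.3, -0.8, -0.1]
width: 52.2
finger_force: 0.0
```

step_arm(
  plan=[
    [0.6,0,0,-0.02,0,0,0],
    [0.6,0,0,-0.04,0,0,0],
    [0.6,0,0,-0.05,0,0,0],
    [1,0,0,-0.05,0,0,0],
    [1,0,0,-0.04,0,0,0],
  ],
)

```text
t: 50.38
ee_pos: [477.2, -382.6, 321.6]
tool_rot: [-3.139, 0.003, 2.937]
wrist_force: [0.7, -0.4, -1.6]
width: 72.8
finger_force: 0.0
```

step_arm(
  plan=[
    [1,0.04,0,0,0,0,0],
    [1,0.04,0,0,0,0,0],
    [1,0.02,0,0,0,0,0],
    [1,0,0,0,0,0,0],
    [1,0,0,0,0,0,0],
  ],
)

```text
t: 51.0
ee_pos: [379.7, -362.4, 318.3]
tool_rot: [-3.141, 0.001, 2.937]
wrist_force: [0.2, 1.0, 0.4]
width: 94.0
finger_force: 0.0
```

Run:
```python
from h import *
o=robot.observe();print(o['t'],o['ee_pos'])
w=cap('wrist');P=cloud(w);Z=P[...,2];h,s,v=cv2.split(cv2.cvtColor(w['img'],cv2.COLOR_RGB2HSV))
m=((h<8)|(h>172))&(s>150)&(Z>50)&(Z<65);print('fin',m.sum(),np.median(Z[m]) if m.any() else 0,rect(P,big(m)) if m.any() else 0)
save(w,'w9')
```

```text
51.0 [ 379.6749209  -362.36412309  318.27155711]
fin 1070 58.13134150672542 ((476.81097412109375, -382.230712890625), (15.54901123046875, 98.7249755859375), 78.5322494506836)
```

View pics/w9.png

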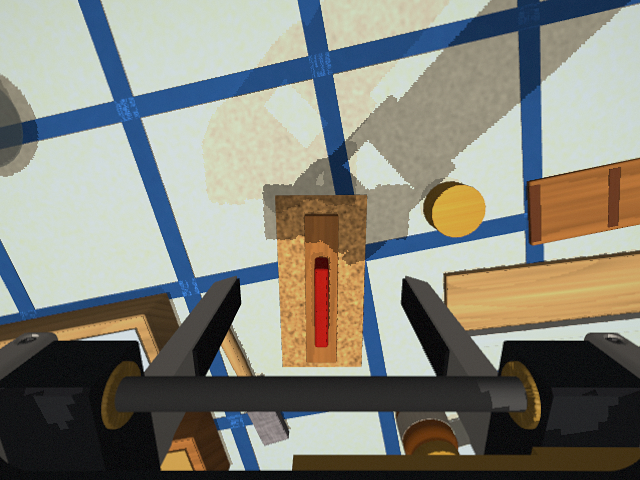

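The stick now lies centred and lengthwise on the cork mat at (322,280). The bars and sleeve were checked before this, and the arm has not been near them since.

```bash
python3 -c "
from workcell import robot
print(robot.job_done())"
```

```text
the job is handed in; nothing more can be done
None
```

I handed the job in at about 51 s: sleeve at 5, all three bars past the bridge and flush along the fence, and the push stick lengthwise on its mat; I had to re-centre the stick once after it got knocked aside, and the hand-in call gave no verdict.

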